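# Refit the warmer's control knob and hold it in

## Robot

A 7-joint arm with a two-finger parallel gripper is mounted at the origin on the work surface. World frame = base frame: x ahead of the robot, y to its left, z up, the work surface at z = 0. Lengths are in m, angles in rad, forces in N, time in s.
With the tool pointing down it reaches from about 0.4 to 0.875 m from the base axis. Payload 19.3 kg.
Tool frame: the origin (TCP) lies on the centre line of the jaws, within the pads' length; the fingertips stand 14 mm ahead of it and the grasp point (between the pads) lies 5 mm behind it (bot.tip_extent is the distance from the TCP to the fingertips, in m); z points along the fingers, y is the line along which they close (so a half turn about z gives the same grasp; the last joint's range is limited). The gripper opens to 85 mm and grips with 20 to 120 N. Pads are 22 mm wide; open, the fingers measure 114 mm over their backs; the gripper's body (76 mm by 85 mm) begins 54 mm behind the grasp point. The pads swing forward as they close: fully open they stand 13 mm farther back than shut.
Start: joints at [-1.303, 0.521, -0.036, 1.599, 0.021, 1.021, -0.113], TCP at [0.207, 0.59, 0.245] pointing down, gripper open.
Joint ranges: [-2.91, 2.91], [-0.3, 2.13], [-1.5, 1.42], [0.17, 2.43], [-1.26, 4.41], [0.16, 1.93], [-2.52, 2.52]. Speed limits (rad/s): [1.89, 1.89, 2.39, 2.39, 3.01, 3.01, 3.01].

## Interface

Orientations are given as [roll, pitch, yaw] about the fixed x, y, z axes, in that order (R = Rz(yaw) Ry(pitch) Rx(roll)).
In Python, from workcell import monitor, grab_frame, camera_model, bot gives the robot as it stands.
- The arm moves only by the tool move_arm, never from a script. Its argument "moves" is a list of rows, each a list of 4 numbers: the shift along the world's x, y, z in mm, then the turn about the world's z in rad. A call has 1 to 12 rows; each row is the pose to reach, as a shift and turn from the pose commanded when the call began; what a row does not reach only later rows make up. A row lasts 1/8 s, in which the tool goes at most 62.5 mm and 10.7 degrees, less where a joint would pass 70% of its speed; a pose out of reach is approached as far as the arm can. A call with a gripper value outside its range is refused whole. "gripper" is the opening, from 0 (shut) to 1 (fully open), set as the call begins (left out, the last holds). The fingers move at their own pace and stop on an object; "newtons" is the grip in N (left out, the last holds). Time passes only in rows, so rows that repeat a pose let the fingers close. It gives the time, the measured TCP pose, the force, the opening and the grip force at its end, in the units of the state.
- monitor.observe(): the state, without advancing time (a new reading comes with each control period).
- grab_frame(name): name is "side" or "top"; returns the picture (400x640x3 uint8, blue, green, red); there is no depth.
- camera_model(name): a dict with "vfov" (degrees; the focal length in pixels is half the picture's height over the tangent of half this angle, whatever the lens; pixels are square), "cx", "cy" (the principal point, pixels), "k1" (the pictures are not rectified: a ray, as slopes to the right and down, at radius r is drawn at 1 + k1 r^2 times it, then the intrinsics apply), "R" (3x3) and "t" (3): a world point X has camera coordinates R X + t. Camera axes: x right, y down, z forward; pixel columns grow to the right and rows downward; lengths in m; the calibration is good to about 2 mm. A picture is of the moment at which its call begins. camera_model takes no time and is no camera call.
- bot.job_done(): hands the job in; it is judged then, once.
The state is a dict: "clock": time; "qpos": joint angles; "qd": joint speeds; "joint_efforts": joint torques, N m; "position": TCP position; "tool_rot": TCP orientation; "force": force on the tool from outside, world axes, zero at the start; "moment": the same for the moment, N m; "grip_width": finger opening in m; "finger_force": force on a finger pad.
Only numpy, scipy, OpenCV 4.12 (cv2) and the standard library are available. Lean on these libraries where they do the work, as an engineer would, in place of code of your own. Each camera call takes 0.05 s, during which the arm holds its last target. There are 200 camera calls.

## Task

A control knob has come off the table-top gas food warmer and stands on the table: pick it up, turn it so that the flat in its socket matches the flat on the bare D-shaped spindle, and push it fully onto the spindle. Then press the knob all the way in against the spring and keep it pressed for about three seconds, as one does until the flame catches; the program finishes while the robot is still holding the knob pressed in. Leave the warmer's other knob, the bowl and the tumbler alone.

Things in the scene. Friction and masses are not known exactly. Their poses are not given: they have to be found in the camera images.
- knob: Loose black plastic knob, 60 g, standing on the table grip up. Skirt 48 mm across, 22 mm high; on it a central upright grip bar 44 mm long (x), 14 mm wide (y), from 22 to 44 mm above the underside. A nib 7 mm wide, 10 to 20 mm up, sticks out 11 mm from the skirt at +x and marks the side of the socket's flat. Origin: centre of the underside; z up, x towards nib and flat.
- knob_socket (a point): Centre of the closed inner end of the knob's socket, on its axis 18 mm above the underside; axes as knob. The D-shaped socket opens in the underside: 18 mm across, 18 mm deep, its flat wall 5 mm from the axis at +x: about 1 mm clearance all round on the spindle. This point meets spindle_tip when the knob is fully on.
- spindle_tip (a point): Centre of the top of the bare spindle, moving with it; 28 mm above the warmer's top when released. z up, x towards the spindle's flat: the knob's x must point the same way within about 8 degrees for the knob to go on. With the knob fully on, its underside is 10 mm above the warmer's top, and 3 mm when pressed all the way in.
- spindle (a joint): How far the spindle is pushed down, in m: 0 released, 0.007 all the way in (a hard stop). A spring pushes it back up: about 4 N to start moving, 11 N all the way in; it springs out when let go.
- valve: The bare spindle: upright steel D-shaft 16 mm across, flat 4 mm from the axis at +x, the top 2.5 mm stepped in 1.2 mm as a lead-in. It rises from a flat black disc 54 mm across, whose 13 mm tab points to +x as the flat does, at one of the two control places. It slides down, does not turn. Origin: fixed point on its axis at the warmer's top; axes as spindle_tip.
- warmer: Fixed gas food warmer: steel box 260 mm (x) by 300 mm (y), top 55 mm above the table. Origin: centre of its underside; x away from the robot. Control places at x = -85, y = -65 and +65 mm: one has a knob, the other the bare spindle (which is which varies). A brass dish 150 mm across (centre x = +50 mm) has its rim 26 mm above the warmer's top.
- fitted_knob: The warmer's other knob, already on, same shape as the loose one, at the other control place; leave it alone. It does not move. Origin: on its axis at the warmer's top; its bar's upper edge is 54 mm above that. Axes like the loose knob's.
- bowl: Empty terracotta bowl, 110 mm across, 45 mm high, on the table beyond the loose knob. Origin: centre of its underside. Leave alone.
- tumbler: Glass tumbler, 68 mm across, 90 mm high, on the table to the right of the warmer. Origin: centre of its underside. Leave alone.
Things that resemble listed ones, but are neither listed nor needed, are in the scene too. What is shaped like the knob but blue, green or turquoise is not meant.

How it is judged:
On the way, in this order (a step that is already met when the one before it is completed fails the run):
1. the loose knob is picked up by the robot, clear of the table (height (world z) of knob above 0.04 m and contact force between knob and the fingers above 1 N and horizontal distance between knob_socket and spindle_tip above 0.01 m), for 0.1 s.
2. the knob is fully on the spindle and held pressed in for at least 2.5 s (horizontal distance between knob_socket and spindle_tip below 0.003 m and z of knob_socket in the frame of spindle_tip between -0.003 and 0.003 m and angle between the x axis of knob and the x axis of spindle_tip, either way round below 0.26 rad and angle between knob's own z axis and vertical below 0.12 rad and value of joint spindle above 0.005 m and contact force between knob and the fingers above 2 N and contact force between knob and valve above 2 N and contact force between knob and warmer below 0.5 N), for 2.5 s.
At the end, for the whole second after the job is handed in: The knob is fully on the spindle (socket end within 3 mm of the spindle's top, axes within 3 mm, flats matched, knob upright) and the robot's fingers still press it in: the spindle is more than 5 mm down of its 7 mm, against its spring, with the knob not resting on the warmer (all of step 2); the arm keeps its last pose, push and grip.
It fails at once if the other knob is pushed or gripped (over 3 N) (contact force between any of the arm, the fingers and fitted_knob above 3 N).
It fails at once if the bowl or tumbler is moved by more than 20 mm (distance of any of bowl, tumbler from where it was at the start of the episode above 0.02 m).
It also fails if it takes over 42 s, if anything falls off the work surface, if the arm or the gripper's body presses on something with over 40 N, if the wrist force passes 120 N, or if a joint passes its speed limit or range.

## Working session

There is one attempt and no reset: what is moved stays moved. The work goes in short steps, Python scripts to look and compute and a tool call to move; the robot and the scene stay as the last step left them, time stands still between calls to the robot, and variables do not carry over. Pictures are saved under pics/ and viewed, at most 10 in all, crops included, and the job is handed in when it is done.

Besides the shell and the picture viewer there is one more tool, called after "Emit:" as name(argument=value, ...), one argument or row to a line, values as JSON. move_arm: Moves the arm, as the interface text tells. Its arguments: {"type":"object","properties":{"moves":{"type":"array","items":{"type":"array","items":{"type":"number"}}},"gripper":{"type":"number"},"newtons":{"type":"number"}},"required":["moves"]}

```bash
mkdir -p pics
python3 - <<'E'
from workcell import monitor, grab_frame, camera_model, bot
import cv2
for n in("side","top"):
    f=grab_frame(n); cv2.imwrite(f"pics/{n}0.png",f); print({k:(v.tolist() if hasattr(v,'tolist') else v) for k,v in camera_model(n).items()})
print(monitor.observe())
E
```

```text
{'vfov': 48.5888216766334, 'cx': 320.1024906233883, 'cy': 190.7814978069199, 'k1': -0.07570668476166849, 'R': [[0.9719716706189868, -0.23486806887333328, -0.010395274784588779], [-0.18185188201594998, -0.7230759411438172, -0.6664015878929462], [0.14899988094422403, 0.6496138649711029, -0.7455205308480196]], 't': [-0.5501612165274443, 0.15571372829243418, 1.2299630421559329]}
{'vfov': 55.07034065204199, 'cx': 316.42416936382745, 'cy': 199.2528713221663, 'k1': -0.03058544281174111, 'R': [[0.0018544194395129995, -0.9998977738441875, -0.014177552326833449], [-0.9909907628039718, 6.10964380775815e-05, -0.13393022177397929], [0.13391739680020806, 0.014298186201857884, -0.9908893443294223]], 't': [-0.009569196798369352, 0.5429735109283106, 0.893996072539607]}
{'clock': 0.1, 'qpos': array([-1.30322219,  0.52195406, -0.0363015 ,  1.59994879,  0.02121576,
        1.02109396, -0.11277814]), 'qd': array([-0.00178006, -0.00209583, -0.00120168, -0.00183165, -0.0009747 ,
       -0.00172528, -0.00250414]), 'joint_efforts': array([ 4.15181727e-03, -9.28476691e+01,  1.98450610e+00, -3.70531690e+01,
        1.81896222e-02,  5.49651289e-03,  5.96185373e-05]), 'position': array([0.20707173, 0.58939718, 0.24478458]), 'tool_rot': array([-3.14057836e+00,  9.73142401e-05,  2.80381517e+00]), 'force': array([ 0.60368993,  0.90350906, -0.23996523]), 'moment': array([ 0.00773747, -0.05239953, -0.05803392]), 'finger_force': 0.0, 'grip_width': 0.08553732435511978}
```

View pics/top0.png

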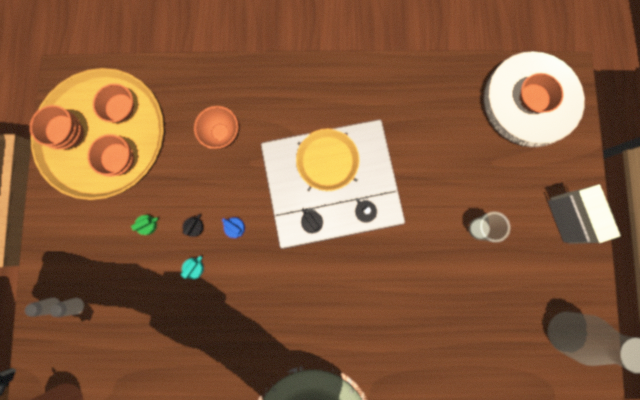

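View pics/side0.png

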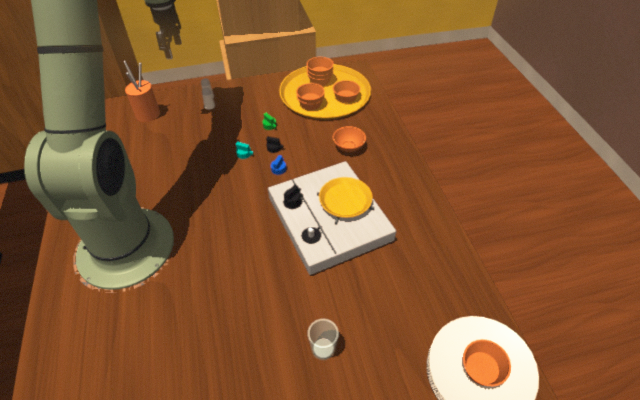

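Top view: the candidates are black (193,226), green (145,225), turquoise (192,268), blue (233,227) and the fitted knob on the warmer (312,221). The black one at (193,226) fits the description. The bare spindle is at (366,211). I'll check both in a close crop.

```bash
cat > h.py <<'E'
import numpy as np, cv2
from workcell import monitor, grab_frame, camera_model, bot
def cam(n):
    m=camera_model(n); f=200/np.tan(np.radians(m["vfov"])/2)
    return np.array([[f,0,m["cx"]],[0,f,m["cy"]],[0,0,1]]),np.array([m["k1"],0,0,0,0.]),np.array(m["R"]),np.array(m["t"])
def ray(n,uv):
    K,d,R,t=cam(n); p=cv2.undistortPoints(np.array([[uv]],float),K,d)[0,0]
    return -R.T@t, R.T@np.array([*p,1])
def onz(n,uv,z):
    c,r=ray(n,uv); return c+r*(z-c[2])/r[2]
def pix(n,X):
    K,d,R,t=cam(n); return cv2.projectPoints(np.array(X,float).reshape(-1,1,3),cv2.Rodrigues(R)[0],t,K,d)[0][:,0]
def avg(n,k=6): return np.mean([grab_frame(n).astype(float) for _ in range(k)],0).astype(np.uint8)
E
python3 - <<'E'
from h import *
f=avg("top"); np.save("top.npy",f); g=avg("side");np.save("side.npy",g)
def crop(im,u,v,w=24,s=8,gam=.5):
    c=im[v-w:v+w,u-w:u+w]; c=cv2.resize(c,None,fx=s,fy=s,interpolation=cv2.INTER_CUBIC)
    return (255*(c/255.)**gam).astype(np.uint8)
T=np.hstack([crop(f,193,226,18,8),crop(f,366,211,18,8)])
S=np.hstack([crop(g,273,144,18,8),crop(g,311,235,18,8)])
cv2.imwrite("pics/crop1.png",np.vstack([T,S]))
for n,p,z in[("top",(193,226),.03),("side",(273,144),.03),("top",(366,211),.06),("side",(311,237),.06)]: print(n,onz(n,p,z))
# warmer outline
for p in [(262,143),(381,121),(404,223),(281,248)]: print(onz("top",p,.055))
E
```

```text
top [0.47804878 0.29193154 0.03      ]
side [0.47439737 0.28218142 0.03      ]
top [ 0.51192794 -0.12602199  0.06      ]
side [ 0.5087424  -0.13711486  0.06      ]
[0.67858818 0.12333265 0.055     ]
[ 0.7334081 -0.1667909  0.055    ]
[ 0.48407027 -0.21556884  0.055     ]
[0.42531073 0.07338671 0.055     ]
```

View pics/crop1.png

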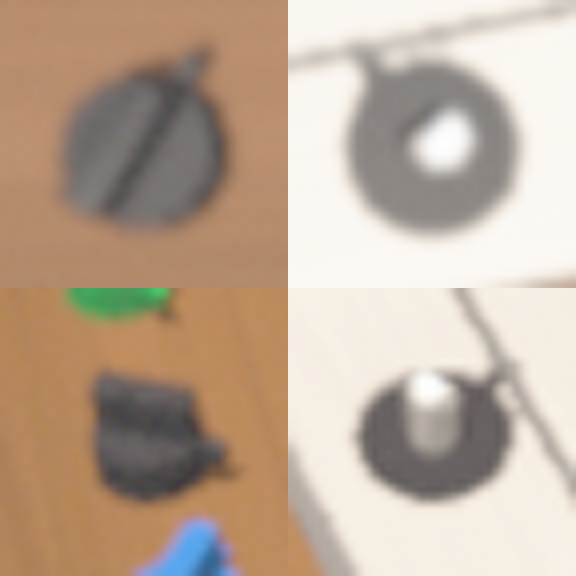

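Crop: the loose knob is black. Its nib is upper right in the top crop, near pixel (200,214), and the bar lies along the same line. The right-hand place has the bare D-spindle with its tab towards (358,199). Next I'll fit silhouette models in both views.

```bash
cat > fit.py <<'E'
from h import *
from scipy.optimize import minimize
def cyl(r,z0,z1,n=40):
    a=np.linspace(0,2*np.pi,n,endpoint=False); c=np.c_[r*np.cos(a),r*np.sin(a)]
    return np.vstack([np.c_[c,np.full(n,z)] for z in(z0,z1)])
def box(x0,x1,y,z0,z1): return np.array([[x,s*y,z] for x in(x0,x1) for s in(-1,1) for z in(z0,z1)],float)
KNOB=[cyl(.024,0,.022),box(-.022,.022,.007,.022,.044),box(.02,.035,.0035,.01,.02)]
VALVE=[cyl(.027,0,.002),box(.02,.040,.0035,0,.002),cyl(.008,0,.028)]
S=8
def render(n,parts,p,z,org,w):
    x,y,a=p; R=np.array([[np.cos(a),-np.sin(a),0],[np.sin(a),np.cos(a),0],[0,0,1]])
    im=np.zeros((2*w*S,2*w*S),np.uint8)
    for P in parts:
        q=(pix(n,P@R.T+[x,y,z])-org+.5)*S-.5
        cv2.fillConvexPoly(im,cv2.convexHull(np.round(q*16).astype(np.int32)),255,cv2.LINE_AA,4)
    return cv2.resize(im,(2*w,2*w),interpolation=cv2.INTER_AREA)/255.
def fit(views,parts,p0,z,w=22):
    # views: list of (cam, soft mask 400x640 0..1, centre pixel)
    def cost(q):
        p=np.array(q)*[.001,.001,.02]+p0; e=0
        for n,M,c in views:
            o=np.array(c)-w; e+=((render(n,parts,p,z,o,w)-M[o[1]:o[1]+2*w,o[0]:o[0]+2*w])**2).sum()
        return e
    r=minimize(cost,[0,0,0],method="Nelder-Mead",options=dict(initial_simplex=[[0,0,0],[6,0,0],[0,6,0],[0,0,15]],xatol=.02,fatol=.01))
    return r.x*[.001,.001,.02]+p0,r.fun
def grey(im,bg=.62,fg=.15):   # knob against wood: saturation
    h=im.astype(float); s=(h.max(2)-h.min(2))/(h.max(2)+1)
    return np.clip((bg-s)/(bg-fg),0,1)
def comp(M,c):  # keep component at c, fill holes
    b=(M>.35).astype(np.uint8); _,L=cv2.connectedComponents(b); m=(L==L[c[1],c[0]]).astype(np.uint8)
    cs,_=cv2.findContours(m,cv2.RETR_EXTERNAL,cv2.CHAIN_APPROX_NONE); f=cv2.drawContours(np.zeros_like(m),cs,-1,1,-1)
    d=cv2.dilate(m,np.ones((3,3))); inner=cv2.erode(f,np.ones((3,3)))
    return np.maximum(M*d,inner)
E
python3 - <<'E'
from fit import *
f=np.load("top.npy"); g=np.load("side.npy")
s=lambda im:(im.max(2).astype(float)-im.min(2))/(im.max(2)+1.)
print("sat row",np.round(s(f)[226,176:212],2)); print(np.round(s(g)[146,256:292],2))
print("V",f.max(2)[214,350:385],g.max(2)[242,295:330])
V=lambda im:np.clip((200-im.max(2).astype(float))/(200-60),0,1)
Mt,Ms=comp(grey(f),(193,226)),comp(grey(g),(273,146))
Dt,Ds=comp(V(f),(357,214)),comp(V(g),(300,238))
cv2.imwrite("pics/m.png",cv2.resize(np.hstack([M[v-22:v+22,u-22:u+22] for M,u,v in((Mt,193,226),(Ms,273,144),(Dt,366,211),(Ds,311,235))])*255,None,fx=4.5,fy=4.5,interpolation=0))
for nm,P,vs,p0,z in(("knob",KNOB,[("top",Mt,(193,226)),("side",Ms,(273,144))],[.476,.287,-.5],0),("valve",VALVE,[("top",Dt,(366,211)),("side",Ds,(311,235))],[.51,-.13,.5],.055)):
    for v in([vs[0]],[vs[1]],vs): print(nm,[a[0] for a in v],*fit(v,P,np.array(p0),z))
E
```

```text
sat row [0.63 0.64 0.64 0.64 0.63 0.61 0.5  0.32 0.17 0.1  0.08 0.08 0.07 0.09
 0.09 0.09 0.09 0.1  0.08 0.08 0.09 0.09 0.1  0.09 0.06 0.1  0.34 0.59
 0.63 0.64 0.63 0.63 0.64 0.64 0.64 0.64]
[0.72 0.74 0.74 0.72 0.74 0.74 0.73 0.73 0.75 0.72 0.66 0.31 0.14 0.1
 0.1  0.12 0.09 0.12 0.1  0.1  0.12 0.1  0.09 0.09 0.07 0.09 0.3  0.69
 0.71 0.74 0.74 0.74 0.71 0.76 0.76 0.74]
V [249 248 248 246 233 177 110  81  76  77  76  79  77  82  99 126 142 141
 132 111  90  79  76  76  79 103 165 227 245 248 249 249 249 249 249] [149 199 233 237 240 240 239 238 235 226 195 129  87  66  48  44  45  51
  60  72 101 164 218 229 237 239 239 239 239 238 238 236 216 148 139]
knob ['top'] [ 0.47813855  0.29980645 -0.51069434] 36.45647801965626
knob ['side'] [ 0.47679243  0.29947617 -0.85977119] 35.82332285094205
knob ['top', 'side'] [ 0.47771055  0.29880046 -0.50089881] 79.60459721883532
valve ['top'] [ 0.51318915 -0.12520448  0.63235892] 43.92659040086623
valve ['side'] [ 0.52900994 -0.17369647  0.86225638] 1393.2371292634703
valve ['top', 'side'] [ 0.51335115 -0.12566513  0.64750693] 1457.455307515163[ WARN:0@0.764] global loadsave.cpp:1063 imwrite_ Unsupported depth image for selected encoder is fallbacked to CV_8U.
```

View pics/m.png

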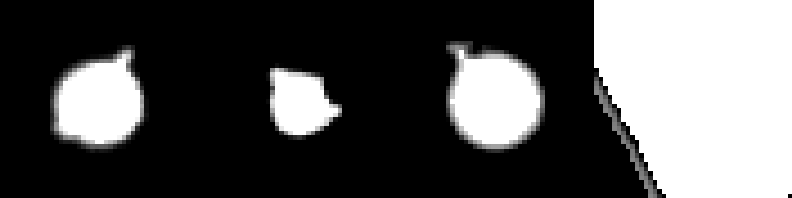

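Emit:
move_arm(
  moves=[
    [60, -65, 0, -0.17],
    [120, -130, 0, -0.17],
    [180, -195, 0, -0.17],
    [240, -260, 0, -0.17],
    [271, -290, -40, -0.17],
    [271, -290, -100, -0.17],
    [271, -290, -135, -0.17],
    [271, -290, -135, -0.17],
    [271, -290, -135, -0.17],
    [271, -290, -135, -0.17],
  ],
  gripper=0.5,
)

```text
clock: 1.95
position: [0.4781, 0.3007, 0.1113]
tool_rot: [3.14, 0.0, 2.634]
force: [0.1, -0.4, -0.0]
grip_width: 0.0427
finger_force: 0.0
```

Emit:
move_arm(
  moves=[
    [0, -1, -40, 0],
    [0, -1, -60, 0],
    [0, -1, -68, 0],
    [0, -1, -71, 0],
    [0, -1, -71, 0],
  ],
)

```text
clock: 2.58
position: [0.4785, 0.2991, 0.0401]
tool_rot: [3.14, 0.0, 2.634]
force: [-0.5, 0.1, -0.2]
grip_width: 0.0427
finger_force: 0.0
```

Run:
```python
from h import *
o=monitor.observe();print(o["position"],o["force"])
g=grab_frame("side");t=grab_frame("top")
c=lambda im,u,v,w=28:cv2.resize(im[v-w:v+w,u-w:u+w],None,fx=7,fy=7,interpolation=cv2.INTER_CUBIC)
cv2.imwrite("pics/g1.png",(255*(np.hstack([c(g,273,140),c(t,193,226)])/255.).clip(0,1)**.6).astype(np.uint8))
```

```text
[0.47846298 0.29914096 0.04014964] [-0.45655757  0.13624898 -0.18816404]
```

View pics/g1.png

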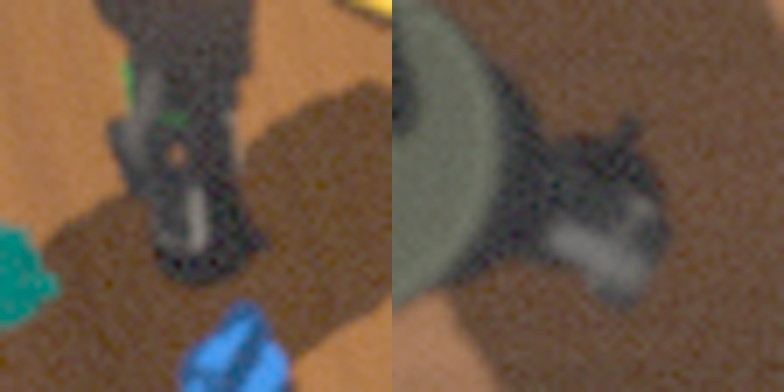

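The fingers straddle the bar, with the skirt and nib visible below them in both views and the blue knob clear. I'll close and lift slightly.

Emit:
move_arm(
  moves=[
    [0, 0, 0, 0],
    [0, 0, 0, 0],
    [0, 0, 0, 0],
    [0, 0, 0, 0],
    [0, 0, 0, 0],
    [0, 0, 20, 0],
    [0, 0, 60, 0],
    [0, 0, 100, 0],
    [0, 0, 100, 0],
  ],
  gripper=0,
  newtons=60,
)

```text
clock: 3.8
position: [0.4794, 0.2994, 0.1421]
tool_rot: [3.137, 0.002, 2.634]
force: [0.3, 0.6, -0.2]
grip_width: 0.0126
finger_force: 58.8
```

Emit:
move_arm(
  moves=[
    [0, 0, 60, 0.1],
    [10, -60, 60, 0.28],
    [15, -120, 60, 0.45],
    [20, -180, 60, 0.6],
    [25, -240, 60, 0.75],
    [28, -300, 60, 0.9],
    [32, -360, 60, 1.05],
    [34, -420, 60, 1.14],
    [34, -424, 60, 1.14],
    [34, -424, 20, 1.14],
    [34, -424, 20, 1.14],
    [34, -424, 20, 1.14],
  ],
)

```text
clock: 5.3
position: [0.5124, -0.1248, 0.1599]
tool_rot: [3.141, 0.0, -2.509]
force: [-0.4, 0.3, 0.0]
grip_width: 0.0124
finger_force: 58.9
```

Emit:
move_arm(
  moves=[
    [0, 0, 0, 0],
    [0, 0, 0, 0],
    [0, 0, 0, 0],
  ],
)

```text
clock: 5.68
position: [0.5123, -0.1253, 0.1597]
tool_rot: [-3.141, 0.0, -2.509]
force: [0.4, 0.6, -0.6]
grip_width: 0.0128
finger_force: 58.9
```

Run:
```python
from h import *
o=monitor.observe();print(o["position"],o["tool_rot"])
g=avg("side");t=avg("top");np.save("side2.npy",g);np.save("top2.npy",t)
p=o["position"];k=p-[0,0,.0401]
us,ut=[pix(n,k)[0].astype(int) for n in("side","top")];print(us,ut)
c=lambda im,u,v,w=28:cv2.resize(im[v-w:v+w,u-w:u+w],None,fx=7,fy=7,interpolation=cv2.INTER_CUBIC)
cv2.imwrite("pics/g2.png",(255*(np.hstack([c(g,*us),c(t,*ut)])/255.).clip(0,1)**.6).astype(np.uint8))
```

```text
[ 0.51232765 -0.12528939  0.15970323] [-3.14110741e+00  4.37473852e-04 -2.50936722e+00]
[310 219] [368 208]
```

View pics/g2.png

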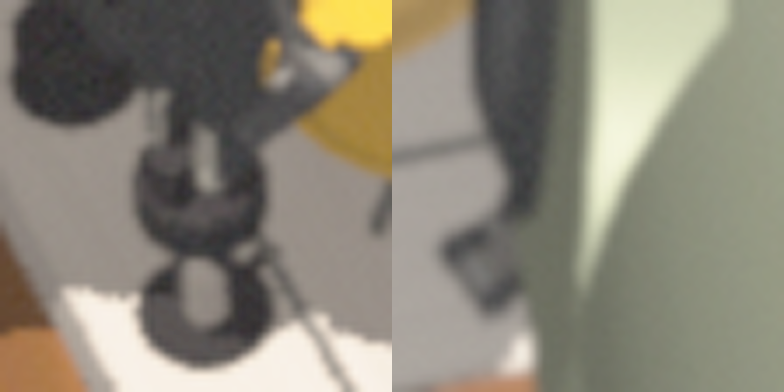

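The side view shows the knob over the spindle with its axis slightly left of the disc centre. I'll quantify that with fits in that same view.

Run:
```python
from fit import *
import fit as F
def edgefit(n,im,parts,p0,z,keep,lo,hi,w=24,tag=""):
    p0=np.array(p0); c=pix(n,[*p0[:2],z])[0].astype(int); o=c-w
    V=im.max(2).astype(float)[o[1]:o[1]+2*w,o[0]:o[0]+2*w]; M=np.clip((hi-V)/(hi-lo),0,1)
    W=keep(o,w)
    cost=lambda q:(W*(render(n,parts,np.array([*(np.array(q[:2])*.001+p0[:2]),p0[2]]),z,o,w)-M)**2).sum()
    r=minimize(cost,[0,0],method="Nelder-Mead",options=dict(initial_simplex=[[0,0],[4,0],[0,4]],xatol=.02,fatol=.005))
    print(tag,p0[:2]+r.x*.001,r.fun,W.sum()); return p0[:2]+r.x*.001
side,side2=np.load("side.npy"),np.load("side2.npy")
vp=[.5132,-.1252,.63]
def kv(o,w):  # ignore spindle, and pixels far from disc
    sp=render("side",[cyl(.0105,0,.031)],vp,.055,o,w); disc=render("side",[cyl(.034,0,.002)],vp,.055,o,w)
    tab=render("side",[box(.024,.06,.012,0,.002)],vp,.055,o,w)
    return (sp<.01)*(disc>.5)*(tab<.01)
a=edgefit("side",side,[VALVE[0]],vp,.055,kv,60,235,tag="valve side")
zt=monitor.observe()["position"]; kp=[zt[0],zt[1],.632]; zk=zt[2]-.0401
def kk(o,w):
    ring=render("side",[cyl(.030,-.003,.022)],kp,zk,o,w)
    c=pix("side",[*kp[:2],zk+.014])[0]-o
    W=(ring>.5)*1.; W[:int(c[1])+1]=0
    W*= (render("side",[box(.022,.06,.008,.005,.025)],kp,zk,o,w)<.01)
    W*= (render("side",[cyl(.030,0,.003)],vp,.055,o,w)<.01)*(render("side",[cyl(.0105,0,.031)],vp,.055,o,w)<.01)
    return W
u=pix("side",[*kp[:2],zk])[0].astype(int); print("V col",side2.max(2)[u[1]-6:u[1]+14,u[0]],"row",side2.max(2)[u[1]-5,u[0]-18:u[0]+18])
b=edgefit("side",side2,[KNOB[0]],kp,zk,kk,45,135,tag="knob side2")
R=cam("side")[2]; ax=R[0,:2]/np.linalg.norm(R[0,:2]); print("TCP",zt[:2],"image-x axis",ax,"valve-knob along it mm",1e3*(a-b)@ax)
t=np.load("top.npy")
def kt(o,w):
    return (render("top",[cyl(.0105,0,.031)],vp,.055,o,w)<.01)*(render("top",[cyl(.034,0,.002)],vp,.055,o,w)>.5)*(render("top",[box(.024,.06,.012,0,.002)],vp,.055,o,w)<.01)
edgefit("top",t,[VALVE[0]],vp,.055,kt,75,248,tag="valve top")
```

```text
valve side [ 0.51111891 -0.12678161] 5.373019406978478 276
V col [ 88  86  92  90  74  47  42  46  46  47  36  27  27  24  38  91 107 108
 106 100] row [113 113 112 112 112 112 110 112 103  76  35  35  43  43  44  44  40  58
  86  97  78  44  29  29  26  25  30  58  91 108 110 109 108 107 108 106]
knob side2 [ 0.51005612 -0.13333912] 6.065414584134306 195.0
TCP [ 0.51214629 -0.12535644] image-x axis [ 0.97202419 -0.23488076] valve-knob along it mm -0.50717570765251
valve top [ 0.5133075  -0.12499412] 15.957547519389378 497
```

Emit:
move_arm(
  moves=[
    [0, 0, -20, 0],
    [0, 0, -30, 0],
    [0, 0, -34, 0],
    [0, 0, -36, 0],
    [0, 0, -38, 0],
    [0, 0, -40, 0],
    [0, 0, -40, 0],
    [0, 0, -40, 0],
  ],
)

```text
clock: 7.28
position: [0.5122, -0.1253, 0.1194]
tool_rot: [-3.141, 0.0, -2.509]
force: [0.7, 0.2, -0.8]
grip_width: 0.0124
finger_force: 58.9
```

No contact force 3.7 mm below the spindle's top, so I'll continue.

Emit:
move_arm(
  moves=[
    [0, 0, -2, 0],
    [0, 0, -4, 0],
    [0, 0, -6, 0],
    [0, 0, -6, 0],
    [0, 0, -6, 0],
  ],
)

```text
clock: 7.9
position: [0.5121, -0.1253, 0.1133]
tool_rot: [3.142, -0.0, -2.509]
force: [-0.5, 0.0, 0.3]
grip_width: 0.013
finger_force: 58.9
```

Emit:
move_arm(
  moves=[
    [0, 0, -3, 0],
    [0, 0, -6, 0],
    [0, 0, -7, 0],
    [0, 0, -8, 0],
    [0, 0, -10, 0],
    [0, 0, -10, 0],
    [0, 0, -10, 0],
  ],
)

```text
clock: 8.78
position: [0.5122, -0.1254, 0.1034]
tool_rot: [-3.141, 0.0, -2.509]
force: [-1.5, 0.3, 3.7]
grip_width: 0.0126
finger_force: 59.5
```

Emit:
move_arm(
  moves=[
    [0, 0, -2, 0],
    [0, 0, -3, 0],
    [0, 0, -4, 0],
    [0, 0, -4, 0],
    [0, 0, -4, 0],
  ],
)

```text
clock: 9.4
position: [0.5122, -0.1253, 0.0995]
tool_rot: [-3.141, 0.0, -2.509]
force: [-2.0, 0.2, 8.5]
grip_width: 0.0125
finger_force: 60.0
```

Emit:
move_arm(
  moves=[
    [0, 0, -1, 0],
    [0, 0, -2, 0],
    [0, 0, -2, 0],
    [0, 0, -2, 0],
  ],
)

```text
clock: 9.9
position: [0.5123, -0.1254, 0.0977]
tool_rot: [-3.141, 0.0, -2.509]
force: [-2.5, 0.6, 10.3]
grip_width: 0.0127
finger_force: 60.4
```

Emit:
move_arm(
  moves=[
    [0, 0, -1, 0],
    [0, 0, -1.5, 0],
    [0, 0, -1.5, 0],
    [0, 0, -1.5, 0],
  ],
)

```text
clock: 10.4
position: [0.5125, -0.1254, 0.0972]
tool_rot: [-3.141, 0.001, -2.51]
force: [-9.0, 2.3, 34.5]
grip_width: 0.0126
finger_force: 63.9
```

The force jump to 34 N is the hard stop. I'll ease off slightly and hold.

Emit:
move_arm(
  moves=[
    [0, 0, 1, 0],
    [0, 0, 1, 0],
    [0, 0, 1, 0],
    [0, 0, 1, 0],
    [0, 0, 1, 0],
    [0, 0, 1, 0],
    [0, 0, 1, 0],
    [0, 0, 1, 0],
    [0, 0, 1, 0],
    [0, 0, 1, 0],
    [0, 0, 1, 0],
    [0, 0, 1, 0],
  ],
)

```text
clock: 11.9
position: [0.5124, -0.1254, 0.0975]
tool_rot: [-3.141, 0.0, -2.51]
force: [-4.8, 1.8, 17.5]
grip_width: 0.0126
finger_force: 61.2
```

Emit:
move_arm(
  moves=[
    [0, 0, 0, 0],
    [0, 0, 0, 0],
    [0, 0, 0, 0],
    [0, 0, 0, 0],
    [0, 0, 0, 0],
    [0, 0, 0, 0],
    [0, 0, 0, 0],
    [0, 0, 0, 0],
    [0, 0, 0, 0],
    [0, 0, 0, 0],
    [0, 0, 0, 0],
    [0, 0, 0, 0],
  ],
)

```text
clock: 13.4
position: [0.5124, -0.1254, 0.0975]
tool_rot: [-3.141, 0.0, -2.509]
force: [-3.0, 1.2, 17.1]
grip_width: 0.013
finger_force: 61.2
```

Emit:
move_arm(
  moves=[
    [0, 0, 0, 0],
    [0, 0, 0, 0],
    [0, 0, 0, 0],
    [0, 0, 0, 0],
    [0, 0, 0, 0],
    [0, 0, 0, 0],
    [0, 0, 0, 0],
    [0, 0, 0, 0],
    [0, 0, 0, 0],
    [0, 0, 0, 0],
  ],
)

```text
clock: 14.65
position: [0.5123, -0.1254, 0.0975]
tool_rot: [-3.141, 0.0, -2.509]
force: [-4.2, 1.2, 16.7]
grip_width: 0.0124
finger_force: 61.2
```

Run:
```python
from h import *
g=avg("side",3);o=monitor.observe();print(o["clock"],o["position"],o["force"])
u,v=pix("side",o["position"]-[0,0,.03])[0].astype(int)
cv2.imwrite("pics/g3.png",(255*(cv2.resize(g[v-28:v+28,u-28:u+28],None,fx=8,fy=8,interpolation=cv2.INTER_CUBIC)/255.).clip(0,1)**.6).astype(np.uint8))
```

```text
14.8 [ 0.51234789 -0.12535012  0.09748677] [-4.01354952  1.77224416 18.95470541]
```

View pics/g3.png

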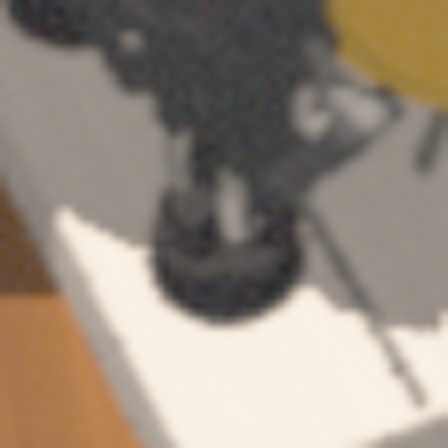

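The knob sits upright over the disc, pressed down. The measured height puts its underside about 3 mm above the warmer's top, and it has been held for over 4 s. Handing in.

```bash
python3 -c "
from workcell import bot
print(bot.job_done())"
```

```text
the job is handed in; nothing more can be done
None
```

The loose knob is fully on the spindle with the flats matched, and the arm held it pressed in at 17 to 19 N for over 4 s and was still holding it when I handed the job in; the hand-in gave no verdict.

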